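# Release a jammed sample tray through the access hole

### The job

The tray of the white sample loader is locked shut: release it by hand through the yellow-ringed access hole in its sloping panel, using the red driver. First lift the driver out of the deep green tool box and lay it flat on the desk, let go and take it again so that the blade can follow the slanting hole, then push its thin blade through the hole until the hidden spring latch trips and the tray springs out. Finally draw the blade out, lay the driver flat on the desk again outside the box and clear of the tray, and do not knock over the two vials or push the tray back.

Things in the scene. Friction and masses are not known exactly. Their poses are not given: they have to be found in the camera images.
- driver: Red precision driver, 154 mm long, loose, 35 g. Origin: mid length, on its underside. Blade points along its own -y; z is up when it lies flat. Handle: 14 mm wide (x), 13 mm high, y = -9 to +63 mm; grip it there. Blade: steel rod 3 mm thick, y = -9 to -77 mm, at x = 0, z = 7 mm. Starts lying lengthwise on the floor of the tool box, blade toward the box's +x end.
- toolbox: Deep open green tool box, fixed to the desk, 186 mm (x) by 132 mm (y) outside, walls 4 mm thick and 62 mm high, floor 4 mm thick. Origin: centre of its underside. The walls are so high, and the driver so nearly fills its length, that the driver can be gripped there only with fingers pointing straight down.
- loader: White wedge-shaped bench sample loader, fixed: 150 mm deep (x), 160 wide (y), 140 high. Origin: centre of its underside; +x points from its front into it. Front face at x = -75 mm, 50 mm high; above it a grey panel, 5 mm thick, slopes up and back at 45 degrees from (x -75, z 50) to (x 15, z 140) mm; flat top behind. Panel's outward normal (-1, 0, 1)/sqrt(2).
- hole (a point): Centre of the mouth of the access hole, on the panel's outer face, at (-30, 0, 95) mm in the loader's frame. Round, 14 mm across, in a 23 mm yellow ring. It runs square to the panel, 45 degrees downward: direction (1, 0, -1)/sqrt(2) in the loader's frame. Behind it, 23 mm from the mouth along this line, lies a hidden sprung latch pad, a 28 mm disc.
- plunger (a joint): Travel in m of the hidden latch pad: 0 at rest, 0.009 pushed fully in along the hole's direction. The latch lets go at about 0.004, with the blade's end about 27 mm in from the hole's mouth; it springs back when left. About 3 N to start it, 5 to 6 N to trip, 7 N at its stop.
- tray (a joint): Travel in m of the sample tray (blue front 146 mm wide, 37 high, below the sloping panel; it holds a clear dish). About 0 when latched; once released a 3 to 4 N spring drives it out of the front (loader's -x) within a second to its stop at 0.062, its front then 62 mm ahead of the loader's front, its top 46 mm high, and holds it there.
- vial_a: Small glass vial with a blue cap, 22 mm across, 53 mm tall, standing upright on the desk, loose. Origin: centre of its underside, z up along its axis. A bystander.
- vial_b: Small glass vial with a black cap, 22 mm across, 53 mm tall, standing upright on the desk, loose. Origin: centre of its underside, z up along its axis. A bystander.
- tip (a point): End of the driver's steel blade, on its axis, at (0, -77, 7) mm in the driver's frame.

How it is judged (in metres and radians):
On the way, in this order (a step that is already met when the one before it is completed fails the run):
1. the driver has been lifted out of the tool box and lies flat on the desk, let go and at rest (angle between driver's own y axis and vertical between 1.45 and 1.69 rad and height (world z) of driver below 0.015 m and (y of driver in the frame of toolbox above 0.085 m or y of driver in the frame of toolbox below -0.085 m or x of driver in the frame of toolbox above 0.105 m or x of driver in the frame of toolbox below -0.105 m) and contact force between driver and the fingers below 0.05 N and linear speed of driver below 0.02 m/s), for 0.2 s.
2. the blade's end is in through the hole (18 to 40 mm from its mouth) and has pushed the latch pad in by 3.5 mm (value of joint plunger above 0.0035 m and distance between tip and hole between 0.018 and 0.04 m).
At the end, for the whole second after the job is handed in: The tray stands out by more than 50 mm, the latch pad is back at rest (within 1 mm), and the driver lies flat on the desk (within 7 degrees, underside origin below 15 mm) outside the tool box, touching neither tray nor loader, let go and at rest; the vials stand upright (all of step 1 and value of joint tray above 0.05 m and value of joint plunger below 0.001 m and contact force between driver and loader below 0.01 N).
It fails at once if a vial is knocked over (tilted by more than 30 degrees) (angle between any of vial_a, vial_b's own z axis and vertical above 0.52 rad).
It also fails if it takes over 66 s, if anything falls off the work surface, if the arm or the gripper's body presses on something with over 40 N, if the wrist force passes 120 N, or if a joint passes its speed limit or range.

### The arm

A 6-joint arm with a two-finger parallel gripper is mounted at the origin on the work surface; the furniture and walls round the work are solid. World frame = base frame: x ahead of the robot, y to its left, z up, the work surface at z = 0. Lengths are in mm, angles in degrees, forces in N, time in s.
With the tool pointing down it reaches from about 300 to 850 mm from the base axis. Payload 4.2 kg.
Tool frame: the origin (TCP) lies on the centre line of the jaws, within the pads' length; the fingertips stand 8 mm ahead of it and the grasp point (between the pads) lies 11 mm behind it; z points along the fingers, y is the line along which they close (so a half turn about z gives the same grasp; the last joint's range is limited). The gripper opens to 91 mm and grips with 3 to 60 N. Pads are 32 mm wide; open, the fingers measure 118 mm over their backs; the gripper's body (76 mm by 178 mm) begins 60 mm behind the grasp point.
Start: joints at [-78.151, 18.312, 89.639, -0, 72.044, -1.146], TCP at [129.297, -560.29, 221.976] pointing down, gripper open.
Joint ranges: [-177.97, 177.97], [-48.28, 115.42], [12.27, 149.76], [-77.06, 257.06], [2.81, 150.46], [-146.56, 146.56]. Speed limits (degrees/s): [147.25, 147.25, 180, 180, 180, 180].

### API

Orientations are given as [roll, pitch, yaw] about the fixed x, y, z axes, in that order (R = Rz(yaw) Ry(pitch) Rx(roll)).
In Python, from workcell import telemetry, eyes, ticket gives the robot as it stands. The module is installed in compiled form; this text tells all that it offers.
- The arm moves only by the shell command python3 -m crank 'ROWS' [OPENING] [FORCE]. ROWS is JSON, a list of rows, each an object of numbers: "dx", "dy", "dz": the shift along the world's x, y, z normalised to -1 to 1, where 1 is 80 cm; "yaw": the turn about the world's z normalised to -1 to 1, where 1 is 5 degrees. A call has 1 to 10 rows; each row shifts and turns the commanded pose from where the row before left it; what a row does not reach is not made up. A row lasts 1/8 s, in which the tool goes at most 62.5 mm and 10.7 degrees, less where a joint would pass 70% of its speed; a pose out of reach is approached as far as the arm can. A call with a number of a shift or a turn outside -1 to 1 is refused whole. A call with a gripper value outside its range is refused whole. OPENING is the opening, from 0 (shut) to 1 (fully open), set as the call begins (- or left out, the last holds). The fingers move at their own pace and stop on an object; FORCE is the grip in N (left out, the last holds). Time passes only in rows, so rows that do not move let the fingers close. It gives the time, the measured TCP pose, the force, the opening and the grip force at its end, in the units of the state.
- telemetry.state(): the state, without advancing time (a new reading comes with each control period).
- eyes.grab_frame(name): name is "scene" or "top" or "wrist"; returns the picture (420x560x3 uint8, red, green, blue); there is no depth.
- eyes.calibration(name): a dict with "camera_matrix" (3x3 intrinsics, pixels), "k1" (the pictures are not rectified: a ray, as slopes to the right and down, at radius r is drawn at 1 + k1 r^2 times it, then the intrinsics apply), "world_from_camera" (4x4, takes a point from camera to world coordinates). Camera axes: x right, y down, z forward; pixel columns grow to the right and rows downward; lengths in mm; the calibration is good to about 2 mm. A picture is of the moment at which its call begins: read the wrist's pose just before it. calibration takes no time and is no camera call; for the wrist camera it gives the pose at the moment of the call.
- ticket.job_done(): hands the job in; it is judged then, once.
The state is a dict: "time_s": time; "qpos": joint angles; "qvel": joint speeds; "effort": joint torques, N m; "ee_pos": TCP position; "ee_rot": TCP orientation; "force": force on the tool from outside, world axes, zero at the start; "torque": the same for the moment, N m; "gripper_width": finger opening in mm; "gripper_force": force on a finger pad.
Only numpy, scipy, OpenCV 4.12 (cv2) and the standard library are available. Lean on these libraries where they do the work, as an engineer would, in place of code of your own. Each camera call takes 0.05 s, during which the arm holds its last target. There are 200 camera calls.

## Working session

There is one attempt and no reset: what is moved stays moved. The work goes in short steps, Python scripts to look and compute and a shell command to move; the robot and the scene stay as the last step left them, time stands still between calls to the robot, and variables do not carry over. Pictures are saved under pics/ and viewed, at most 10 in all, crops included, and the job is handed in when it is done.

```bash
mkdir -p pics
cat > h.py <<'E'
import numpy as np, cv2
from workcell import telemetry, eyes, ticket
def ray(name,uv,cal=None):
    c=cal or eyes.calibration(name);K=np.array(c["camera_matrix"]);T=np.array(c["world_from_camera"]);k=c["k1"]
    uv=np.atleast_2d(np.array(uv,float)); d=np.c_[(uv[:,0]-K[0,2])/K[0,0],(uv[:,1]-K[1,2])/K[1,1]]
    s=d.copy()
    for _ in range(20): s=d/(1+k*(s**2).sum(1,keepdims=True))
    r=np.c_[s,np.ones(len(s))]@T[:3,:3].T
    return T[:3,3],r
def onz(name,uv,z,cal=None):
    o,r=ray(name,uv,cal); return o+r*((z-o[2])/r[:,2])[:,None]
def proj(name,P,cal=None):
    c=cal or eyes.calibration(name);K=np.array(c["camera_matrix"]);T=np.array(c["world_from_camera"])
    p=(np.atleast_2d(P)-T[:3,3])@T[:3,:3]; s=p[:,:2]/p[:,2:]; s=s*(1+c["k1"]*(s**2).sum(1,keepdims=True))
    return s*[K[0,0],K[1,1]]+[K[0,2],K[1,2]]
def tri(o1,r1,o2,r2):
    A=np.c_[r1,-r2]; t=np.linalg.lstsq(A,o2-o1,rcond=None)[0]; a=o1+r1*t[0]; b=o2+r2*t[1]; return (a+b)/2,np.linalg.norm(a-b)
E
python3 - <<'E'
from h import *
for n in("scene","top"):
    im=eyes.grab_frame(n); cv2.imwrite(f"pics/{n}0.png",im[:,:,::-1]); c=eyes.calibration(n); print(n,c["k1"],np.round(c["camera_matrix"],1).tolist(),np.round(c["world_from_camera"],3).tolist())
E
```

```text
scene -0.05079221569908454 [[440.1, 0.0, 277.4], [0.0, 440.1, 211.3], [0.0, 0.0, 1.0]] [[0.8, -0.381, 0.464, 50.225], [-0.6, -0.513, 0.614, -863.672], [0.004, -0.769, -0.639, 713.521], [0.0, 0.0, 0.0, 1.0]]
top 0.03933171606757506 [[398.4, 0.0, 279.1], [0.0, 398.4, 207.4], [0.0, 0.0, 1.0]] [[-0.008, -0.996, 0.091, 406.596], [-1.0, 0.009, 0.009, -286.069], [-0.009, -0.091, -0.996, 979.841], [0.0, 0.0, 0.0, 1.0]]
```

View pics/scene0.png

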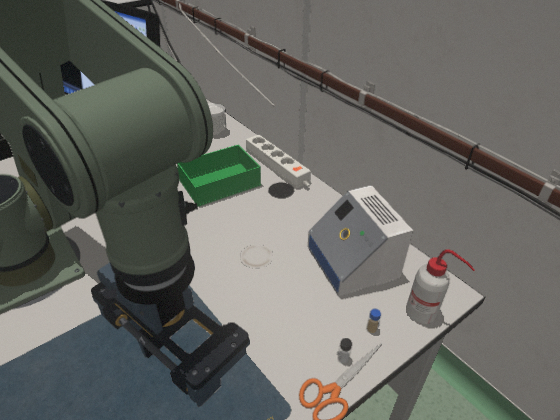

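View pics/top0.png

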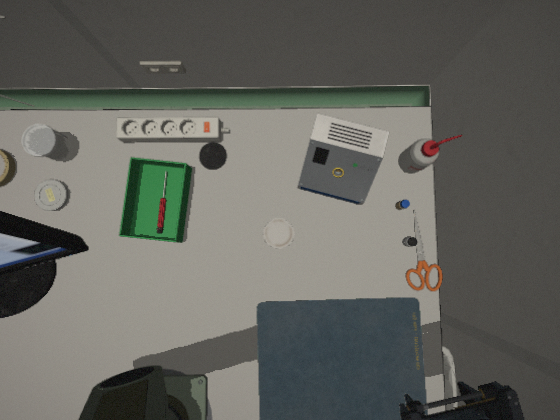

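Scene: loader at upper right with the yellow ring at about (345,234) in the scene view and (338,172) in the top view. The top view shows the green box at (157,200), with the driver's blade toward +x. The vials are at (403,204) and (410,241).

```bash
python3 - <<'E'
from h import *
im=cv2.imread("pics/top0.png"); hsv=cv2.cvtColor(im,cv2.COLOR_BGR2HSV)
sc=cv2.imread("pics/scene0.png"); hs=cv2.cvtColor(sc,cv2.COLOR_BGR2HSV)
def big(m,roi):
    x0,y0,x1,y1=roi; z=np.zeros_like(m); z[y0:y1,x0:x1]=m[y0:y1,x0:x1]
    c=max(cv2.findContours(z,cv2.RETR_EXTERNAL,cv2.CHAIN_APPROX_NONE)[0],key=cv2.contourArea); return c[:,0,:].astype(np.float32)
g=big(cv2.inRange(hsv,(45,90,20),(80,255,255)),(100,140,220,260))
P=onz("top",g,62)[:,:2].astype(np.float32); r=cv2.minAreaRect(P); print("box",r, "hull at 62"); print(np.round(cv2.boxPoints(r)))
m=cv2.inRange(hsv,(0,120,60),(8,255,255))|cv2.inRange(hsv,(172,120,60),(180,255,255))
d=big(m,(130,150,190,250)); r=cv2.minAreaRect(onz("top",d,11)[:,:2].astype(np.float32)); print("handle",r)
def ring(h,roi):
    c=big(cv2.inRange(h,(20,110,90),(35,255,255)),roi); e=cv2.fitEllipse(c); print(e); return e[0]
a=ring(hsv,(310,140,380,200)); b=ring(hs,(325,215,365,255))
o1,r1=ray("top",a);o2,r2=ray("scene",b); print("hole",tri(o1,r1[0],o2,r2[0]), onz("top",a,95),onz("scene",b,95))
for n,uv in (("a",(403,204)),("b",(410,241))): print(n,onz("top",uv,53))
# loader top & panel corners by eye for yaw
print("tops",np.round(onz("top",[(318,115),(389,129),(310,145),(382,158)],140),1).tolist())
print("front edge",np.round(onz("top",[(299,187),(366,203)],50),1).tolist())
E
python3 -c "
import cv2
a=cv2.imread('pics/top0.png');b=cv2.imread('pics/scene0.png')
cv2.imwrite('pics/c1.png',cv2.hconcat([cv2.resize(a[95:215,290:400],(390,426),interpolation=2),cv2.resize(b[175:305,295:415],(393,426),interpolation=2)]))"
```

```text
box ((511.78375244140625, 7.1278839111328125), (145.0830078125, 184.5054168701172), 83.4091567993164) hull at 62
[[412. -54.]
 [595. -76.]
 [612.  69.]
 [428.  90.]]
handle ((485.400146484375, 9.531911849975586), (12.855319023132324, 71.47301483154297), 85.09198760986328)
((337.8075866699219, 172.20562744140625), (8.912199974060059, 10.70186996459961), 95.18710327148438)
((344.3841552734375, 233.5009765625), (8.584566116333008, 11.482097625732422), 30.678409576416016)
hole (array([ 566.03299864, -411.14505534,   96.07006875]), np.float64(1.37061009184393)) [[ 565.66391675 -410.87298376   95.        ]] [[ 567.58973658 -410.65099585   95.        ]]
a [[ 496.81822821 -566.05880054   53.        ]]
b [[ 411.13124229 -578.84193809   53.        ]]
tops [[682.7, -364.4, 140.0], [649.9, -515.5, 140.0], [617.2, -346.2, 140.0], [587.1, -498.9, 140.0]]
front edge [[539.5, -325.4, 50.0], [500.2, -481.4, 50.0]]
```

View pics/c1.png

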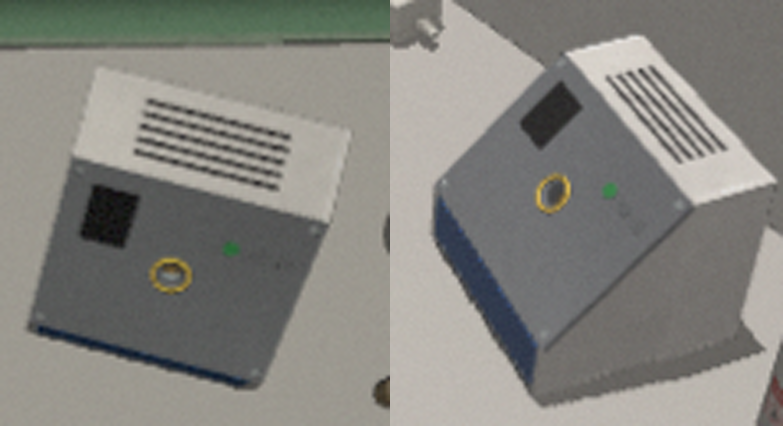

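Run:
```python
from h import *
s=telemetry.state(); print({k:np.round(s[k],2).tolist() for k in("qpos","ee_pos","ee_rot","force","gripper_width","time_s")})
T=onz("top",[(317.4,113.9),(388.7,131.7),(310.3,139.3),(382.2,157.6)],140)[:,:2]
F=onz("top",[(298.5,187.5),(362.8,203.6)],50)[:,:2]
W=np.r_[T,F]; L=np.array([[75,80],[75,-80],[15,80],[15,-80],[-75,80],[-75,-80.]])
w=W-W.mean(0);l=L-L.mean(0); U,S,V=np.linalg.svd(l.T@w); R=(U@V).T; yaw=np.arctan2(R[1,0],R[0,0]); t=W.mean(0)-R@L.mean(0)
print("loader yaw",np.degrees(yaw),t, "resid",np.round(W-(L@R.T+t),1).tolist(),"hole",R@[-30,0]+t)
im=cv2.imread("pics/top0.png"); hsv=cv2.cvtColor(im,cv2.COLOR_BGR2HSV)
m=cv2.inRange(hsv,(0,120,60),(8,255,255))|cv2.inRange(hsv,(172,120,60),(180,255,255)); m[:150]=0;m[250:]=0;m[:,:130]=0;m[:,190:]=0
P=onz("top",np.argwhere(m)[:,::-1],11)[:,:2]; c=P.mean(0); d=np.linalg.svd(P-c)[2][0]; d*=np.sign(d[0]); q=(P-c)@d
print("handle c",c,"dir",d,np.degrees(np.arctan2(d[1],d[0])),q.min(),q.max(), len(P))
```

```text
{'qpos': [-78.15, 18.35, 89.7, 0.0, 72.04, -1.15], 'ee_pos': [129.2, -559.84, 221.2], 'ee_rot': [-179.91, -0.0, 12.99], 'force': [1.04, -0.03, -0.84], 'gripper_width': 91.38, 'time_s': 0.1}
loader yaw -15.135827360564008 [ 592.49094656 -419.08255776] resid [[-0.7, -1.7], [0.0, 1.2], [1.7, -1.3], [1.9, 0.9], [-2.7, -1.9], [-0.3, 2.8]] hole [ 563.53166014 -411.24931257]
handle c [485.30707308   9.45418485] dir [ 0.99579388 -0.09162177] -5.256913459095736 -35.660657380725056 35.83949002842912 155
```

```bash
python3 -m crank '[{"dx":0.04,"dy":0.065,"yaw":-0.36},{"dx":0.04,"dy":0.065,"yaw":-0.36},{"dx":0.04,"dy":0.065,"yaw":-0.36},{"dx":0.04,"dy":0.065,"yaw":-0.36},{"dx":0.04,"dy":0.065,"yaw":-0.36},{"dx":0.04,"dy":0.065,"yaw":-0.36},{"dx":0.04,"dy":0.065,"yaw":-0.36},{"dx":0.04,"dy":0.065,"yaw":-0.36},{"dx":0.04,"dy":0.065,"yaw":-0.36},{"dx":0.04,"dy":0.065,"yaw":-0.36}]' 0.45 20; python3 -m crank '[{"dx":0.04,"dy":0.058},{"dx":0.0,"dy":0}]'
```

```text
validation failed for argument at $[0]...
validation failed for argument at $[0]...
```

```bash
python3 -m crank '[{"dx":0.04,"dy":0.065,"dz":0,"yaw":-0.36},{"dx":0.04,"dy":0.065,"dz":0,"yaw":-0.36},{"dx":0.04,"dy":0.065,"dz":0,"yaw":-0.36},{"dx":0.04,"dy":0.065,"dz":0,"yaw":-0.36},{"dx":0.04,"dy":0.065,"dz":0,"yaw":-0.36},{"dx":0.04,"dy":0.065,"dz":0,"yaw":-0.36},{"dx":0.04,"dy":0.065,"dz":0,"yaw":-0.36},{"dx":0.04,"dy":0.065,"dz":0,"yaw":-0.36},{"dx":0.04,"dy":0.065,"dz":0,"yaw":-0.36},{"dx":0.04,"dy":0.065,"dz":0,"yaw":-0.36}]' 0.45 20
```

```text
time_s: 1.35
ee_pos: [449.9, -38.4, 221.9]
ee_rot: [180.0, -0.0, -5.0]
force: [0.8, -0.9, -0.8]
gripper_width: 41.0
gripper_force: 0.0
```

```bash
python3 -m crank '[{"dx":0.0265,"dy":0.03,"dz":-0.02,"yaw":-0.06},{"dx":0.026,"dy":0.03,"dz":-0.02,"yaw":0},{"dx":0,"dy":0,"dz":0,"yaw":0}]'
python3 - <<'E'
from h import *
s=telemetry.state(); c=eyes.calibration("wrist"); im=eyes.grab_frame("wrist"); cv2.imwrite("pics/w1.png",im[:,:,::-1])
hsv=cv2.cvtColor(im,cv2.COLOR_RGB2HSV); m=cv2.inRange(hsv,(0,120,50),(8,255,255))|cv2.inRange(hsv,(172,120,50),(180,255,255))
n,lab,st,_=cv2.connectedComponentsWithStats(m); k=1+st[1:,4].argmax(); P=onz("wrist",np.argwhere(lab==k)[:,::-1],13,c)[:,:2]
r=cv2.minAreaRect(P.astype(np.float32)); print(s["ee_pos"],s["ee_rot"],r)
E
```

```text
time_s: 1.72
ee_pos: [491.2, 9.0, 188.3]
ee_rot: [180.0, 0.2, -5.1]
force: [-0.5, 0.2, 0.2]
gripper_width: 41.0
gripper_force: 0.0
[491.17698966   8.98058626 188.32085808] [179.98073234   0.19803881  -5.14461569] ((485.2944641113281, 10.009439468383789), (12.419700622558594, 73.00157928466797), 85.11796569824219)
```

View pics/w1.png

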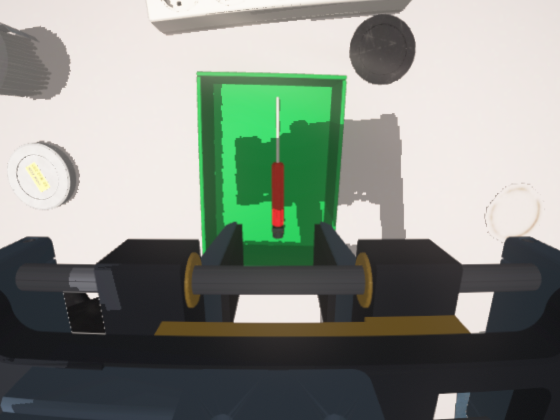

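The wrist view shows the driver lying straight in the box (handle around (278,195), blade up-image), centred between the fingers. I'll go down and grip it.

```bash
python3 -m crank '[{"dx":0,"dy":0.0005,"dz":-0.06,"yaw":0.04},{"dx":0,"dy":0,"dz":-0.06,"yaw":0},{"dx":0,"dy":0,"dz":-0.06,"yaw":0},{"dx":0,"dy":0,"dz":-0.037,"yaw":0},{"dx":0,"dy":0,"dz":0,"yaw":0},{"dx":0,"dy":0,"dz":0,"yaw":0}]'; python3 -m crank '[{"dx":0,"dy":0,"dz":0,"yaw":0},{"dx":0,"dy":0,"dz":0,"yaw":0},{"dx":0,"dy":0,"dz":0,"yaw":0},{"dx":0,"dy":0,"dz":0,"yaw":0}]' 0 25
```

```text
time_s: 2.52
ee_pos: [492.0, 7.5, 17.7]
ee_rot: [180.0, -0.1, -5.1]
force: [-0.1, 0.4, 0.3]
gripper_width: 41.1
gripper_force: 0.0
time_s: 3.02
ee_pos: [491.5, 8.1, 16.9]
ee_rot: [180.0, -0.0, -5.1]
force: [0.2, -0.5, 4.4]
gripper_width: 12.8
gripper_force: 25.0
```

```bash
python3 -m crank '[{"dx":0,"dy":0,"dz":0.06,"yaw":0},{"dx":0,"dy":0,"dz":0.06,"yaw":0},{"dx":0,"dy":-0.01,"dz":0.06,"yaw":0},{"dx":-0.001,"dy":-0.016,"dz":0,"yaw":1},{"dx":-0.001,"dy":-0.016,"dz":0,"yaw":1},{"dx":-0.001,"dy":-0.016,"dz":0,"yaw":1},{"dx":-0.001,"dy":-0.016,"dz":0,"yaw":1},{"dx":-0.001,"dy":-0.016,"dz":0,"yaw":1},{"dx":-0.001,"dy":-0.016,"dz":0,"yaw":1},{"dx":-0.001,"dy":-0.016,"dz":0,"yaw":1}]'
python3 -m crank '[{"dx":-0.001,"dy":-0.016,"dz":0,"yaw":1},{"dx":-0.001,"dy":-0.016,"dz":0,"yaw":1},{"dx":-0.001,"dy":-0.016,"dz":0,"yaw":1},{"dx":-0.001,"dy":-0.016,"dz":0,"yaw":1},{"dx":-0.001,"dy":-0.016,"dz":0,"yaw":1},{"dx":-0.001,"dy":-0.016,"dz":0,"yaw":1},{"dx":-0.001,"dy":-0.016,"dz":0,"yaw":1},{"dx":-0.001,"dy":-0.016,"dz":0,"yaw":1},{"dx":-0.001,"dy":-0.016,"dz":0,"yaw":1},{"dx":0,"dy":0,"dz":0,"yaw":0}]'
```

```text
time_s: 4.28
ee_pos: [485.4, -89.8, 160.1]
ee_rot: [-180.0, 0.0, 30.1]
force: [0.4, 0.8, -0.6]
gripper_width: 13.2
gripper_force: 25.0
time_s: 5.52
ee_pos: [478.3, -205.1, 160.0]
ee_rot: [-180.0, -0.0, 74.8]
force: [0.2, 0.2, -0.2]
gripper_width: 13.2
gripper_force: 25.0
```

```bash
python3 -m crank '[{"dx":0,"dy":0,"dz":-0.06,"yaw":0},{"dx":0,"dy":0,"dz":-0.06,"yaw":0},{"dx":0,"dy":0,"dz":-0.05,"yaw":0},{"dx":0,"dy":0,"dz":-0.0125,"yaw":0},{"dx":0,"dy":0,"dz":0,"yaw":0},{"dx":0,"dy":0,"dz":0,"yaw":0}]'
python3 -m crank '[{"dx":0,"dy":0,"dz":0,"yaw":0},{"dx":0,"dy":0,"dz":0,"yaw":0},{"dx":0,"dy":0,"dz":0,"yaw":0},{"dx":0,"dy":0,"dz":0,"yaw":0},{"dx":0,"dy":0,"dz":0,"yaw":0}]' 0.35
python3 -m crank '[{"dx":0,"dy":0,"dz":0.06,"yaw":0},{"dx":0,"dy":0,"dz":0.06,"yaw":0},{"dx":0,"dy":0,"dz":0,"yaw":0}]'
python3 - <<'E'
from h import *
s=telemetry.state(); c=eyes.calibration("wrist"); im=eyes.grab_frame("wrist"); cv2.imwrite("pics/w2.png",im[:,:,::-1])
hsv=cv2.cvtColor(im,cv2.COLOR_RGB2HSV); m=cv2.inRange(hsv,(0,120,50),(8,255,255))|cv2.inRange(hsv,(172,120,50),(180,255,255))
n,lab,st,_=cv2.connectedComponentsWithStats(m); k=1+st[1:,4].argmax(); P=onz("wrist",np.argwhere(lab==k)[:,::-1],10,c)[:,:2]
r=cv2.minAreaRect(P.astype(np.float32)); print(s["ee_pos"],s["ee_rot"],r)
E
```

```text
time_s: 6.28
ee_pos: [479.5, -204.9, 15.5]
ee_rot: [179.9, 0.0, 74.9]
force: [0.5, 0.6, 0.3]
gripper_width: 12.9
gripper_force: 25.0
time_s: 6.9
ee_pos: [478.5, -204.7, 14.4]
ee_rot: [180.0, 0.0, 74.9]
force: [0.4, 0.5, -0.5]
gripper_width: 31.7
gripper_force: 0.0
time_s: 7.28
ee_pos: [481.0, -205.8, 114.0]
ee_rot: [179.5, 0.1, 74.9]
force: [0.6, 0.2, -0.4]
gripper_width: 31.9
gripper_force: 0.0
[ 480.98032077 -205.82339557  114.03218126] [1.79508362e+02 7.92634640e-02 7.48901906e+01] ((477.8486633300781, -210.9439697265625), (72.32220458984375, 11.94322395324707), 74.83016204833984)
```

View pics/w2.png

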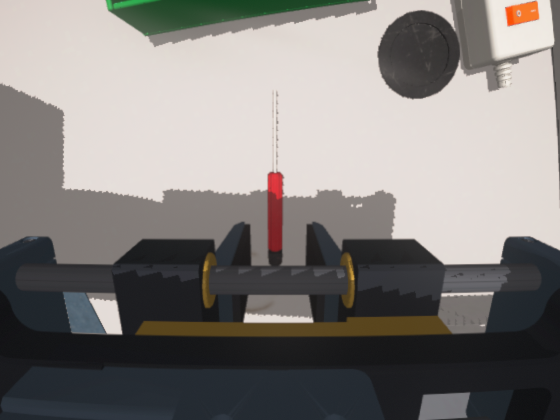

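The driver lies flat on the desk (handle (275,212), blade up-image) and is released. Next I'll regrip it nearer the blade end of the handle.

```bash
python3 -m crank '[{"dx":0.0058,"dy":0.0168,"dz":-0.06,"yaw":0},{"dx":0,"dy":0,"dz":-0.06,"yaw":0},{"dx":0,"dy":0,"dz":-0.001,"yaw":0},{"dx":0,"dy":0,"dz":0,"yaw":0},{"dx":0,"dy":0,"dz":0,"yaw":0}]'
python3 -m crank '[{"dx":0,"dy":0,"dz":0,"yaw":0},{"dx":0,"dy":0,"dz":0,"yaw":0},{"dx":0,"dy":0,"dz":0,"yaw":0},{"dx":0,"dy":0,"dz":0,"yaw":0}]' 0 10
python3 -m crank '[{"dx":0,"dy":0,"dz":0.06,"yaw":0},{"dx":0,"dy":0,"dz":0.06,"yaw":0},{"dx":0,"dy":0,"dz":0.06,"yaw":0},{"dx":0,"dy":0,"dz":0.06,"yaw":0},{"dx":0,"dy":0,"dz":0,"yaw":0},{"dx":0,"dy":0,"dz":0,"yaw":0}]'
```

```text
time_s: 7.95
ee_pos: [482.8, -191.2, 13.4]
ee_rot: [-180.0, -0.0, 74.9]
force: [0.3, -1.0, 0.3]
gripper_width: 31.8
gripper_force: 0.0
time_s: 8.45
ee_pos: [483.2, -191.3, 13.8]
ee_rot: [180.0, 0.0, 74.9]
force: [-1.0, 0.2, 2.7]
gripper_width: 13.1
gripper_force: 10.0
time_s: 9.2
ee_pos: [482.5, -191.0, 204.8]
ee_rot: [-179.9, -0.0, 74.9]
force: [0.9, -0.1, -0.9]
gripper_width: 12.9
gripper_force: 10.0
```

Run:
```python
from h import *
for z in(0,-500,-750,-900): print(z,np.round(onz("top",[(300,107),(300,87)],z),0).tolist())
# wall: pipe in scene: pixel (365,98)
o,r=ray("scene",[(365,98),(470,150),(300,100)]); print(o,np.round(r,2).tolist())
o2,r2=ray("top",[(145,68),(180,68)]); print(o2,np.round(r2,2).tolist())
u=np.array([np.cos(np.radians(-15.1)),np.sin(np.radians(-15.1))]);v=np.array([-u[1],u[0]]);O=np.array([565.5,-411])+30*u
for x,y in((28,116),(28,150)): print(x,y,O+x*u+y*v)
```

```text
0 [[750.0, -332.0, 0.0], [802.0, -333.0, 0.0]]
-500 [[925.0, -356.0, -500.0], [1003.0, -357.0, -500.0]]
-750 [[1013.0, -368.0, -750.0], [1104.0, -369.0, -750.0]]
-900 [[1065.0, -375.0, -900.0], [1164.0, -376.0, -900.0]]
[  50.2250629  -863.67225744  713.5214976 ] [[0.72, 0.63, -0.44], [0.87, 0.42, -0.53], [0.6, 0.71, -0.44]]
[ 406.5960127  -286.06932749  979.84119862] [[0.44, 0.34, -0.96], [0.44, 0.25, -0.96]]
28 116 [ 651.71593559 -314.11443632]
28 150 [ 660.57308889 -281.28836687]
```

```bash
python3 -m crank '[{"dx":0.0528,"dy":-0.0384,"dz":0,"yaw":0},{"dx":0.0528,"dy":-0.0384,"dz":0,"yaw":0},{"dx":0.0528,"dy":-0.0384,"dz":0,"yaw":0},{"dx":0.0528,"dy":-0.0384,"dz":-0.02,"yaw":0},{"dx":0,"dy":0,"dz":-0.03,"yaw":0},{"dx":0,"dy":0,"dz":0,"yaw":0},{"dx":0,"dy":0,"dz":0,"yaw":0}]'
python3 -m crank '[{"dx":0,"dy":0,"dz":-0.01,"yaw":0},{"dx":0,"dy":0,"dz":-0.01,"yaw":0},{"dx":0,"dy":0,"dz":0,"yaw":0}]'
python3 - <<'E'
from h import *
a=eyes.grab_frame("scene")[:,:,::-1];w=eyes.grab_frame("wrist")[:,:,::-1]
cv2.imwrite("pics/p1.png",cv2.hconcat([cv2.resize(a[120:330,230:440],(400,400)),cv2.resize(w,(400,400))]))
E
```

```text
time_s: 10.07
ee_pos: [651.7, -313.8, 165.3]
ee_rot: [-179.9, -0.0, 74.9]
force: [0.5, 0.5, -0.5]
gripper_width: 13.5
gripper_force: 10.0
time_s: 10.45
ee_pos: [652.0, -313.8, 149.6]
ee_rot: [180.0, -0.0, 74.9]
force: [0.1, -0.3, -1.0]
gripper_width: 12.9
gripper_force: 10.0
```

View pics/p1.png

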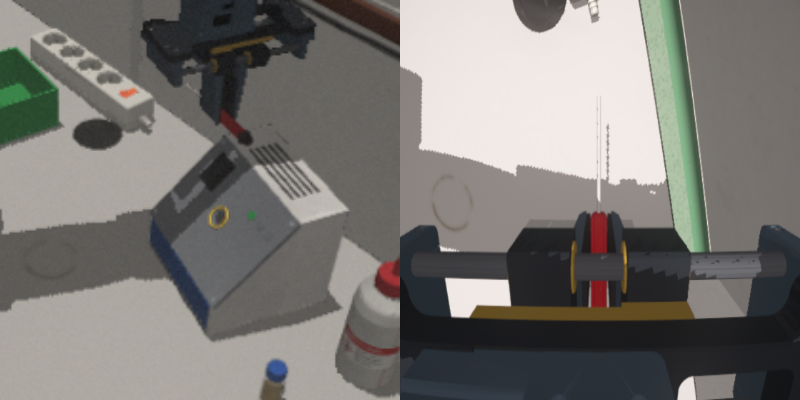

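The left view shows the handle's dark rear end, around (245,137), at the loader's top-left edge. The right view shows the blade still pointing straight ahead. I'll keep lowering to pivot it.

```bash
python3 -m crank '[{"dx":0,"dy":0,"dz":-0.006,"yaw":0},{"dx":0,"dy":0,"dz":-0.006,"yaw":0},{"dx":0,"dy":0,"dz":0,"yaw":0}]'
cat > blade.py <<'E'
from h import *
c=eyes.calibration("wrist"); s=telemetry.state(); im=eyes.grab_frame("wrist"); cv2.imwrite("pics/b_%d.png"%(s["time_s"]*100),im[:,:,::-1])
p=s["ee_pos"]; psi=np.radians(s["ee_rot"][2]); d=np.array([np.cos(psi),np.sin(psi),0])
for a in (0,15,30,45,60):
    t=np.radians(a); P=p-[0,0,6.7]+84*(d*np.cos(t)-np.array([0,0,np.sin(t)])); q=p-[0,0,6.7]+16*(d*np.cos(t)-np.array([0,0,np.sin(t)])); print(a,"tip px",np.round(proj("wrist",P,c)[0]),"ferrule px",np.round(proj("wrist",q,c)[0]))
E
python3 blade.py
```

```text
time_s: 10.92
ee_pos: [652.0, -314.2, 139.6]
ee_rot: [-180.0, 0.0, 74.9]
force: [-0.8, 0.2, 0.6]
gripper_width: 12.9
gripper_force: 10.0
0 tip px [277.  99.] ferrule px [277. 224.]
15 tip px [277. 107.] ferrule px [277. 222.]
30 tip px [277. 122.] ferrule px [277. 223.]
45 tip px [277. 141.] ferrule px [277. 225.]
60 tip px [277. 163.] ferrule px [277. 229.]
```

```bash
cat > prof.py <<'E'
import cv2,glob,os,numpy as np
f=max(glob.glob("pics/b_*.png"),key=os.path.getmtime); g=cv2.cvtColor(cv2.imread(f),cv2.COLOR_BGR2GRAY).astype(int)
print(f)
for r in range(84,220,5):
    w=g[r:r+3,255:305].mean(0); print(r,"".join("%4d"%x for x in w[10:38]))
E
python3 prof.py
```

```text
pics/b_1092.png
84  236 236 236 236 236 236 236 236 236 235 236 236 236 236 236 236 236 236 236 236 236 236 236 236 236 236 235 236
89  236 236 237 237 236 236 236 236 236 236 236 236 236 236 236 236 236 236 236 236 236 236 236 236 236 236 236 236
94  236 236 236 236 236 236 236 236 236 236 236 236 236 236 236 236 236 236 236 236 236 236 236 236 236 236 236 236
99  236 236 236 236 236 236 236 236 236 236 236 236 236 236 236 236 236 236 236 236 236 236 236 236 236 236 236 236
104  236 236 236 236 236 236 236 236 236 236 236 236 236 236 236 236 236 236 236 236 236 236 236 236 236 236 236 236
109  236 236 236 236 236 236 236 236 236 236 236 235 231 230 231 233 235 236 236 236 236 236 236 236 236 236 236 236
114  236 236 236 236 236 236 236 236 236 235 222 216 230 233 225 209 224 235 236 236 236 236 236 236 236 236 236 236
119  237 236 236 236 236 236 236 236 236 235 223 218 230 234 226 209 223 235 236 236 236 236 236 236 236 236 236 236
124  237 236 236 236 236 236 236 236 236 235 224 219 231 235 226 209 223 236 237 237 237 237 237 236 236 236 236 236
129  236 236 236 236 236 236 236 23
[... 1487 characters left out ...]
94  142 142 142 142 142 142 142 142 142 142 152 197 229 235 226 182 145 141 142 142 142 142 142 141 142 142 142 142
199  142 141 141 141 141 141 141 141 141 141 147 195 231 236 226 182 144 141 141 141 141 141 141 142 141 141 141 141
204  140 141 141 140 140 140 140 140 141 140 140 185 227 235 225 181 143 140 141 141 141 140 141 141 141 140 141 141
209  140 140 139 140 140 140 140 139 140 139 134 141 198 224 214 174 142 139 140 140 140 140 140 140 140 140 140 140
214  139 139 140 139 139 139 139 139 139 138 133 132 140 144 140 132 134 139 139 140 139 139 139 140 139 139 140 139
219  138 139 138 139 139 139 139 138 139 138 132 131 139 143 138 130 132 138 139 139 139 139 139 138 139 139 139 139
```

```bash
cat > prof.py <<'E'
import cv2,glob,os,numpy as np
f=max(glob.glob("pics/b_*.png"),key=os.path.getmtime); g=cv2.cvtColor(cv2.imread(f),cv2.COLOR_BGR2GRAY).astype(int)
bg=np.median(g[80:215,255:272],1); d=np.abs(g[80:215,273:285]-bg[:,None]).max(1)>10
rows=80+np.flatnonzero(d); print(f,"tip row",rows.min(), "gaps",rows[1:][np.diff(rows)>1])
E
python3 -m crank '[{"dx":0,"dy":0,"dz":-0.006,"yaw":0},{"dx":0,"dy":0,"dz":-0.006,"yaw":0},{"dx":0,"dy":0,"dz":-0.006,"yaw":0},{"dx":0,"dy":0,"dz":-0.006,"yaw":0},{"dx":0,"dy":0,"dz":0,"yaw":0},{"dx":0,"dy":0,"dz":0,"yaw":0}]'; python3 blade.py; python3 prof.py
```

```text
time_s: 11.72
ee_pos: [651.8, -313.9, 120.1]
ee_rot: [-179.9, -0.0, 74.9]
force: [0.3, 1.1, -0.0]
gripper_width: 13.0
gripper_force: 10.0
0 tip px [277.  99.] ferrule px [277. 224.]
15 tip px [277. 107.] ferrule px [277. 222.]
30 tip px [277. 122.] ferrule px [277. 223.]
45 tip px [277. 141.] ferrule px [277. 225.]
60 tip px [277. 163.] ferrule px [277. 229.]
pics/b_1172.png tip row 146 gaps []
```

```bash
python3 -m crank '[{"dx":0,"dy":0,"dz":0,"yaw":0},{"dx":0,"dy":0,"dz":0,"yaw":0},{"dx":0,"dy":0,"dz":0.06,"yaw":0},{"dx":0,"dy":0,"dz":0.06,"yaw":0},{"dx":-0.0112,"dy":-0.0053,"dz":0.02,"yaw":-1},{"dx":-0.0112,"dy":-0.0053,"dz":0,"yaw":-1},{"dx":-0.0112,"dy":-0.0053,"dz":0,"yaw":-1},{"dx":-0.0112,"dy":-0.0053,"dz":0,"yaw":-1},{"dx":-0.0112,"dy":-0.0053,"dz":0,"yaw":-1},{"dx":-0.0112,"dy":-0.0053,"dz":0,"yaw":-1}]' 0 50
python3 -m crank '[{"dx":-0.0112,"dy":-0.0053,"dz":0,"yaw":-1},{"dx":-0.0112,"dy":-0.0053,"dz":0,"yaw":-1},{"dx":-0.0112,"dy":-0.0053,"dz":0,"yaw":-1},{"dx":-0.0112,"dy":-0.0053,"dz":0,"yaw":-1},{"dx":-0.0112,"dy":-0.0053,"dz":0,"yaw":-1},{"dx":-0.0112,"dy":-0.0053,"dz":0,"yaw":-1},{"dx":-0.0112,"dy":-0.0053,"dz":0,"yaw":-1},{"dx":-0.0112,"dy":-0.0053,"dz":0,"yaw":-1},{"dx":-0.0112,"dy":-0.0053,"dz":0,"yaw":-1},{"dx":-0.0112,"dy":-0.0053,"dz":0,"yaw":-1}]'
python3 -m crank '[{"dx":-0.0112,"dy":-0.0053,"dz":-0.01,"yaw":-1},{"dx":-0.0112,"dy":-0.0053,"dz":-0.02,"yaw":-1},{"dx":0,"dy":0,"dz":-0.02,"yaw":0},{"dx":0,"dy":0,"dz":0,"yaw":0},{"dx":0,"dy":0,"dz":0,"yaw":0}]'
python3 - <<'E'
from h import *
s=telemetry.state(); print(s["ee_pos"],s["ee_rot"])
c=eyes.calibration("wrist")
fr={n:eyes.grab_frame(n)[:,:,::-1] for n in("wrist","scene","top")}
for n in fr: cv2.imwrite(f"pics/pre_{n}.png",fr[n])
p=s["ee_pos"]; ps=np.radians(s["ee_rot"][2]); t=np.radians(48); tip=p+[84*np.cos(t)*np.cos(ps),84*np.cos(t)*np.sin(ps),-6.7-84*np.sin(t)]
print("tip est",tip)
H=np.array([565.5,-411,95])
for n in fr: print(n,"tip",proj(n,tip,c if n=="wrist" else None),"hole",proj(n,H,c if n=="wrist" else None))
x=[cv2.resize(fr["scene"][190:270,285:365],(400,400),interpolation=2),cv2.resize(fr["wrist"][60:260,180:380],(400,400),interpolation=2)]
cv2.imwrite("pics/pre.png",cv2.hconcat(x))
E
```

```text
time_s: 13.02
ee_pos: [597.9, -339.9, 232.8]
ee_rot: [180.0, 0.0, 44.7]
force: [-0.6, 0.3, -1.1]
gripper_width: 13.1
gripper_force: 50.0
time_s: 14.28
ee_pos: [508.2, -382.3, 232.8]
ee_rot: [180.0, 0.0, -5.3]
force: [0.1, 0.4, -1.5]
gripper_width: 13.1
gripper_force: 50.0
time_s: 14.9
ee_pos: [491.4, -390.5, 193.1]
ee_rot: [180.0, -0.0, -15.0]
force: [-0.0, -1.0, 0.1]
gripper_width: 12.8
gripper_force: 50.0
[ 491.43409897 -390.49179346  193.12747058] [ 1.79981046e+02 -4.79060187e-02 -1.50467722e+01]
tip est [ 545.71397024 -405.08354309  124.00330524]
wrist tip [[277.96209563 146.08145296]] hole [[278.67655269 118.03575906]]
scene tip [[336.06013902 225.80568121]] hole [[343.76751924 233.9999847 ]]
top tip [[337.15977805 178.93633092]] hole [[337.86586315 172.27726881]]
```

View pics/pre.png

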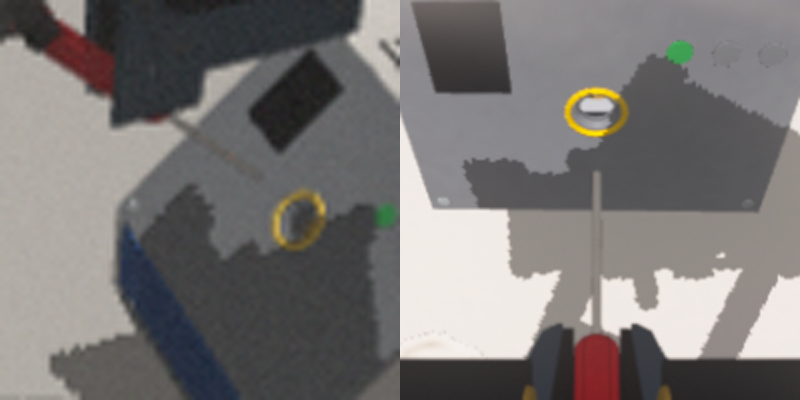

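Left view: blade tip at scene px (337.6,225.6), ring at (344.8,234). Right view: tip at wrist px (278,146), ring at (278,115.5), so they line up laterally. I'll triangulate the relative offset.

Run:
```python
from h import *
c=eyes.calibration("wrist"); W=cv2.imread("pics/pre_wrist.png");S=cv2.imread("pics/pre_scene.png");T=cv2.imread("pics/pre_top.png")
def ring(im,roi):
    x0,y0,x1,y1=roi; m=cv2.inRange(cv2.cvtColor(im,cv2.COLOR_BGR2HSV),(20,110,60),(35,255,255)); z=np.zeros_like(m); z[y0:y1,x0:x1]=m[y0:y1,x0:x1]
    k=max(cv2.findContours(z,1,1)[0],key=cv2.contourArea); return cv2.fitEllipse(cv2.convexHull(k))[0]
w=ring(W,(250,90,310,140)); s=ring(S,(325,215,365,255)); print(w,s)
def T2(w,s):
    o1,r1=ray("wrist",w,c);o2,r2=ray("scene",s);return tri(o1,r1[0],o2,r2[0])
h,e=T2(w,s);t,e2=T2((278,146),(337.6,225.6)); print("hole",h,e,"tip",t,e2)
for z in (93,95,97): print("hole on panel wrist z",z,onz("wrist",w,z,c))
psi=np.radians(-15.1);u=np.array([np.cos(psi),np.sin(psi),0]);v=np.array([-u[1],u[0],0]);n=(u-[0,0,1])/2**.5;q=(u+np.array([0,0,1]))/2**.5
d=h-t;print("tip->hole along n,v,up-panel",d@n,d@v,d@q)
d=np.array([565.5,-411,95])-np.array([545.7,-405.1,124.0]);print("model",d@n,d@v,d@q)
```

```text
(277.64276123046875, 115.58069610595703) (344.31982421875, 233.5228729248047)
hole [ 567.51235015 -410.73339191   95.02131699] 0.2719728899698865 tip [ 546.72555522 -406.33805023  125.27882665] 2.8147870390731464
hole on panel wrist z 93 [[ 567.6614349  -410.84815751   93.        ]]
hole on panel wrist z 95 [[ 567.60484518 -410.83384007   95.        ]]
hole on panel wrist z 97 [[ 567.54825546 -410.81952263   97.        ]]
tip->hole along n,v,up-panel 36.39591568586883 1.1714717060682438 -6.394664840710749
model 35.11020966952146 -0.5382992510629803 -5.901983639298296
```

```bash
python3 -m crank '[{"dx":0.0101,"dy":-0.0027,"dz":-0.016,"yaw":0},{"dx":0.0101,"dy":-0.0027,"dz":-0.016,"yaw":0},{"dx":0,"dy":0,"dz":0,"yaw":0},{"dx":0,"dy":0,"dz":0,"yaw":0}]'
python3 - <<'E'
from h import *
fr={n:eyes.grab_frame(n)[:,:,::-1] for n in("wrist","scene")}
x=[cv2.resize(fr["scene"][210:260,320:370],(400,400),interpolation=2),cv2.resize(fr["wrist"][90:190,230:330],(400,400),interpolation=2)]
cv2.imwrite("pics/pre2.png",cv2.hconcat(x))
E
```

```text
time_s: 15.55
ee_pos: [507.0, -394.7, 166.8]
ee_rot: [-180.0, 0.0, -15.1]
force: [-0.4, -0.9, -0.4]
gripper_width: 12.7
gripper_force: 50.0
```

View pics/pre2.png

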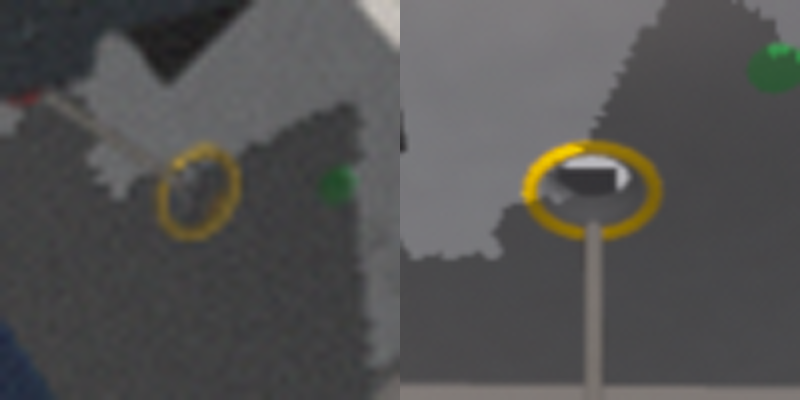

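The tip is right at the ring in both views: crop (180,175) against ring (200,192), and (593,225) against ring (593,190). I'll insert along the hole axis.

```bash
python3 -m crank '[{"dx":0.0068,"dy":-0.0018,"dz":-0.0071,"yaw":0},{"dx":0.0068,"dy":-0.0018,"dz":-0.0071,"yaw":0},{"dx":0.0068,"dy":-0.0018,"dz":-0.0071,"yaw":0},{"dx":0,"dy":0,"dz":0,"yaw":0},{"dx":0,"dy":0,"dz":0,"yaw":0}]'; python3 -m crank '[{"dx":0.0034,"dy":-0.0009,"dz":-0.0036,"yaw":0},{"dx":0.0034,"dy":-0.0009,"dz":-0.0036,"yaw":0},{"dx":0,"dy":0,"dz":0,"yaw":0},{"dx":0,"dy":0,"dz":0,"yaw":0}]'
```

```text
time_s: 16.27
ee_pos: [523.3, -399.1, 150.0]
ee_rot: [180.0, 0.0, -15.1]
force: [-0.1, 0.4, 0.6]
gripper_width: 12.8
gripper_force: 50.0
time_s: 16.77
ee_pos: [528.7, -400.6, 144.6]
ee_rot: [180.0, -0.0, -15.1]
force: [-0.3, -0.1, 0.9]
gripper_width: 13.1
gripper_force: 50.0
```

```bash
for i in 1 2 3; do python3 -m crank '[{"dx":0.0017,"dy":-0.0005,"dz":-0.0018,"yaw":0},{"dx":0,"dy":0,"dz":0,"yaw":0}]' | grep -E "ee_pos|force"; done
```

```text
ee_pos: [529.9, -400.9, 143.2]
force: [-2.4, 1.7, 3.4]
gripper_force: 50.0
ee_pos: [531.6, -401.4, 141.4]
force: [-2.2, 0.1, 3.3]
gripper_force: 50.0
ee_pos: [532.9, -401.8, 140.0]
force: [-2.4, 0.9, 5.0]
gripper_force: 50.0
```

```bash
for i in 1 2; do python3 -m crank '[{"dx":0.0017,"dy":-0.0005,"dz":-0.0018,"yaw":0},{"dx":0,"dy":0,"dz":0,"yaw":0},{"dx":0,"dy":0,"dz":0,"yaw":0}]' | grep -E "ee_pos|force"; done
cat > tray.py <<'E'
from h import *
for n in("scene","top"):
    im=eyes.grab_frame(n); cv2.imwrite(f"pics/tray_{n}.png",im[:,:,::-1]); m=cv2.inRange(cv2.cvtColor(im,cv2.COLOR_RGB2HSV),(105,110,20),(125,255,255))
    m0=cv2.inRange(cv2.cvtColor(cv2.imread(f"pics/{n}0.png"),cv2.COLOR_BGR2HSV),(105,110,20),(125,255,255))
    for k in(m0,m):
        r=k[150:330,250:400] if n=="top" else k[200:340,260:360]; q=np.argwhere(r>0); print(n,len(q),q.mean(0),q.max(0))
E
python3 tray.py
```

```text
ee_pos: [534.2, -402.1, 138.7]
force: [-4.5, 0.5, 5.2]
gripper_force: 50.0
ee_pos: [534.9, -402.4, 137.8]
force: [-5.3, 1.7, 8.2]
gripper_force: 50.0
scene 12 [57.  63.5] [77 77]
scene 88 [71.48863636 40.46590909] [97 52]
top 78 [44.24358974 78.85897436] [ 52 107]
top 10 [73.9 99.4] [ 75 121]
```

```bash
python3 -m crank '[{"dx":-0.0068,"dy":0.0018,"dz":0.0071,"yaw":0},{"dx":-0.0136,"dy":0.0036,"dz":0.0142,"yaw":0},{"dx":-0.0136,"dy":0.0036,"dz":0.0142,"yaw":0},{"dx":-0.0136,"dy":0.0036,"dz":0.0142,"yaw":0},{"dx":-0.0136,"dy":0.0036,"dz":0.0142,"yaw":0},{"dx":0,"dy":0,"dz":0.03,"yaw":0},{"dx":0,"dy":0,"dz":0,"yaw":0}]'; python3 tray.py; python3 -c "
from h import *
print(onz('top',[(213,155),(279,233)],0))"
```

```text
time_s: 19.25
ee_pos: [487.1, -390.3, 214.8]
ee_rot: [179.9, -0.3, -15.1]
force: [0.1, -0.0, -1.2]
gripper_width: 12.9
gripper_force: 50.0
scene 12 [57.  63.5] [77 77]
scene 172 [72.29069767 41.19767442] [99 53]
top 78 [44.24358974 78.85897436] [ 52 107]
top 125 [68.168 72.888] [ 76 103]
[[ 629.17859289 -113.57796804    0.        ]
 [ 433.11959708 -277.03089566    0.        ]]
```

View pics/tray_scene.png

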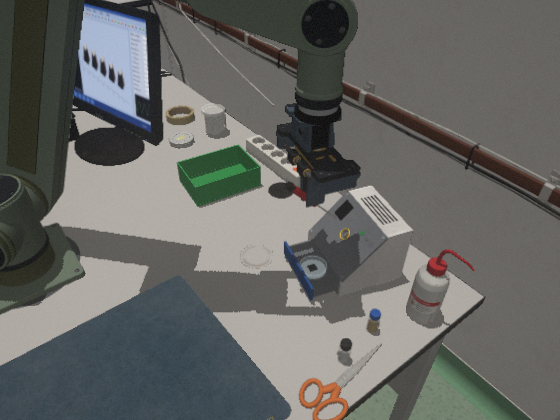

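The tray is out (blue front at about (298,268)), and the vials stand at (374,320) and (346,348). I'll carry the driver to the free desk area and lay it down, tip first.

```bash
python3 -m crank '[{"dx":-0.004,"dy":0.067,"dz":0,"yaw":0},{"dx":-0.004,"dy":0.067,"dz":0,"yaw":0},{"dx":-0.004,"dy":0.067,"dz":0,"yaw":0},{"dx":-0.004,"dy":0.067,"dz":-0.03,"yaw":0},{"dx":0,"dy":0,"dz":-0.06,"yaw":0},{"dx":0,"dy":0,"dz":-0.06,"yaw":0},{"dx":0,"dy":0,"dz":-0.02,"yaw":0},{"dx":0,"dy":0,"dz":0,"yaw":0},{"dx":0,"dy":0,"dz":0,"yaw":0}]'; python3 -m crank '[{"dx":0,"dy":0,"dz":0,"yaw":0},{"dx":0,"dy":0,"dz":0,"yaw":0}]' 0 6
```

```text
time_s: 20.48
ee_pos: [474.2, -175.3, 76.6]
ee_rot: [180.0, -0.0, -15.1]
force: [0.1, -0.7, 0.2]
gripper_width: 13.0
gripper_force: 50.0
time_s: 20.72
ee_pos: [474.2, -175.4, 77.1]
ee_rot: [180.0, -0.1, -15.1]
force: [-0.6, 0.3, 0.1]
gripper_width: 13.4
gripper_force: 6.0
```

```bash
python3 -m crank '[{"dx":0,"dy":0,"dz":-0.0075,"yaw":0},{"dx":-0.006,"dy":0.0016,"dz":-0.0075,"yaw":0},{"dx":-0.006,"dy":0.0016,"dz":-0.0075,"yaw":0},{"dx":-0.005,"dy":0.0013,"dz":-0.0075,"yaw":0},{"dx":-0.005,"dy":0.0013,"dz":-0.0075,"yaw":0},{"dx":-0.004,"dy":0.001,"dz":-0.0075,"yaw":0},{"dx":-0.003,"dy":0.0008,"dz":-0.0075,"yaw":0},{"dx":-0.002,"dy":0.0005,"dz":-0.0075,"yaw":0},{"dx":-0.001,"dy":0.0003,"dz":-0.0075,"yaw":0},{"dx":0,"dy":0,"dz":-0.006,"yaw":0}]'; python3 -m crank '[{"dx":0,"dy":0,"dz":0,"yaw":0},{"dx":0,"dy":0,"dz":0,"yaw":0}]'
```

```text
time_s: 21.98
ee_pos: [448.2, -168.4, 17.1]
ee_rot: [180.0, 0.0, -15.1]
force: [-1.1, 0.1, 1.1]
gripper_width: 13.6
gripper_force: 6.0
time_s: 22.22
ee_pos: [448.4, -168.5, 17.5]
ee_rot: [180.0, -0.0, -15.1]
force: [-0.0, 0.1, -0.3]
gripper_width: 13.1
gripper_force: 6.0
```

```bash
python3 -m crank '[{"dx":0,"dy":0,"dz":0,"yaw":0},{"dx":0,"dy":0,"dz":0,"yaw":0},{"dx":0,"dy":0,"dz":0,"yaw":0},{"dx":0,"dy":0,"dz":0,"yaw":0}]' 0.45; python3 -m crank '[{"dx":0,"dy":0,"dz":0.05,"yaw":0},{"dx":0,"dy":0,"dz":0.06,"yaw":0},{"dx":0,"dy":0,"dz":0.06,"yaw":0},{"dx":-0.06,"dy":0,"dz":0.03,"yaw":0},{"dx":-0.06,"dy":0,"dz":0,"yaw":0},{"dx":-0.06,"dy":0,"dz":0,"yaw":0},{"dx":0,"dy":0,"dz":0,"yaw":0}]'
python3 - <<'E'
from h import *
fr={n:eyes.grab_frame(n)[:,:,::-1] for n in("wrist","top")}
cv2.imwrite("pics/end.png",cv2.hconcat([cv2.resize(fr["top"][100:300,130:430],(600,400)),cv2.resize(fr["wrist"],(200,400))]))
im=fr["top"]; h=cv2.cvtColor(im,cv2.COLOR_BGR2HSV); m=cv2.inRange(h,(0,120,50),(8,255,255))|cv2.inRange(h,(172,120,50),(180,255,255)); m[:,300:]=0;m[:130]=0;m[300:]=0
k=max(cv2.findContours(m,0,1)[0],key=cv2.contourArea)[:,0]; print(cv2.minAreaRect(onz("top",k,10)[:,:2].astype(np.float32)))
E
```

```text
time_s: 22.72
ee_pos: [448.2, -168.5, 17.6]
ee_rot: [180.0, -0.0, -15.1]
force: [0.5, 0.4, 0.0]
gripper_width: 41.5
gripper_force: 0.0
time_s: 23.6
ee_pos: [301.2, -167.6, 177.4]
ee_rot: [-180.0, 0.1, -15.2]
force: [0.6, -0.2, 0.1]
gripper_width: 40.8
gripper_force: 0.0
((427.0438537597656, -163.87347412109375), (11.745851516723633, 70.34757232666016), 74.12947082519531)
```

View pics/end.png

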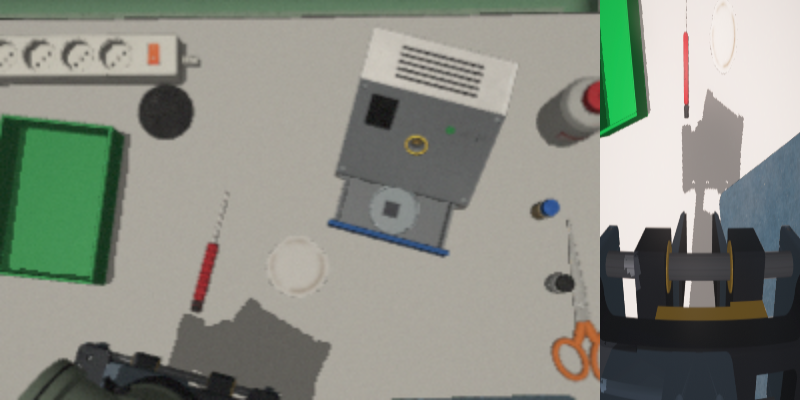

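The driver lies flat at (205,275) in the top crop, clear of the box and tray. The tray is out and both vials are standing, so I'll hand it in.

```bash
python3 -c "
from workcell import ticket
print(ticket.job_done())"
```

```text
the job is handed in; nothing more can be done
None
```

The job is handed in at about 24 s of the allowed 66 s, and no verdict came back; the last pictures show the tray out, the driver flat on the desk clear of box and tray, and both vials upright.

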